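# Stroke the transducer sled and park it on its tight spot

### The arm

A 6-joint arm with a two-finger parallel gripper is mounted at the origin on the work surface. World frame = base frame: x ahead of the robot, y to its left, z up, the work surface at z = 0. Lengths are in mm, angles in rad, forces in N, time in s.
With the tool pointing down it reaches from about 350 to 875 mm from the base axis. Payload 4.2 kg.
Tool frame: the origin (TCP) lies between the finger pads; the fingertips stand tip_reach ahead of it and the grasp point (between the pads) lies 6 mm ahead of it (tip_reach is the distance from the TCP to the fingertips, in mm); x points along the fingers, z is the direction in which the jaws open and shut, and the axes are right-handed (so a half turn about x gives the same grasp; the last joint's range is limited). The gripper opens to 85 mm and grips with 20 to 120 N. Pads are 22 mm wide; open, the fingers measure 114 mm over their backs; the gripper's body (76 mm by 85 mm) begins 54 mm behind the grasp point. The pads swing forward as they close: fully open they stand 13 mm farther back than shut.
Start: joints at [-0.862, 0.385, 0.008, 0, -1.194, -0.259], TCP at [271.753, -562.805, 256.312] pointing down, gripper open.
Joint ranges: [-3.14, 3.14], [-1.21, 2.06], [-1.07, 1.41], [-3.16, 2.05], [-2.99, -0.16], [-3.1, 3.1]. Speed limits (rad/s): [2.79, 2.79, 3.14, 3.14, 3.14, 3.14].

### API

Orientations are given as a unit quaternion [x, y, z, w].
In Python, from cell import * gives the robot as it stands. The module is installed in compiled form; this text tells all that it offers.
- The arm moves only by the shell command python3 -m pendant 'ROWS' [OPENING] [FORCE]. ROWS is JSON, a list that holds one entry, the list of rows, each a list of 4 numbers: the shift along the tool's x, y, z in m, then the turn about the tool's x in degrees. In form: [[[dx, dy, dz, turn], ...]]. A call has exactly 5 rows; each row shifts and turns the commanded pose from where the row before left it, along the tool's axes as they then stand; what a row does not reach is not made up. A row lasts 1/12 s, in which the tool goes at most 41.7 mm and 7.16 degrees, less where a joint would pass 70% of its speed; a pose out of reach is approached as far as the arm can. A call is refused whole if a number of a shift passes 0.0417 or a number of a turn 7.16, either way. A call with a gripper value outside its range is refused whole. OPENING is the finger opening in m, from 0 to 0.0854, set as the call begins (- or left out, the last holds). The fingers move at their own pace and stop on an object; FORCE is the grip in N (left out, the last holds). Time passes only in rows, so rows that do not move let the fingers close, or fill a call up. It gives the time, the measured TCP pose, the force and the opening at its end, in the units of the state.
- observe(): the state, without advancing time (a new reading comes with each control period).
- capture(name): name is "scene" or "top" or "wrist"; returns a dict with "frame" (480x640x3 uint8, red, green, blue), "camera_matrix" (3x3 intrinsics, pixels), "T" (4x4, takes a point from camera to world coordinates). Camera axes: x right, y down, z forward; pixel columns grow to the right and rows downward; lengths in mm; the calibration is good to about 2 mm. A picture is of the moment at which its call begins. There is no depth.
- sign_off(): hands the job in, once; it reports no verdict.
The state is a dict: "clock": time; "joint_pos": joint angles; "joint_velocities": joint speeds; "joint_torque": joint torques, N m; "tcp_pos": TCP position; "ee_rot": TCP orientation; "force": force on the tool from outside, world axes, zero at the start; "wrist_torque": the same for the moment, N m; "width": opening from 0.0 (shut) to 1.0 (fully open).
Only numpy, scipy, OpenCV 4.12 (cv2) and the standard library are available. Lean on these libraries where they do the work, as an engineer would, in place of code of your own. Each camera call takes 0.05 s, during which the arm holds its last target. There are 200 camera calls.

### The job

The carriage of the small white transducer sled drags at one place on its rail. Take it by its black grip and slide it slowly and gently until it touches the rubber buffer at the drive-housing end, then the whole way to the rubber buffer at the plain end, lightly and without ramming either buffer, feeling for the one spot where it drags; then slide it back onto that tight spot and let go, so that it is left standing in the middle of it. Leave everything else on the desk where it is.

Things in the scene. Friction and masses are not known exactly. Their poses are not given: they have to be found in the camera images.
- sled: the fixed sled: white base plate 100 x 365 x 12 mm with an aluminium rail 40 mm wide along its y axis (top 32 mm above the desk) and a white drive housing (95 x 70 x 42 mm, top 54 mm above the desk) at its +y end. Origin: on the desk, under the middle of the rail's travel; x across the rail, y along the rail towards the drive housing, z up. Grey buffer posts (top 58 mm above the desk) stand at y = -126 and +126 mm
- carriage: the sliding aluminium block on the rail, 62 mm across the rail x 50 mm along it, top 56 mm above the desk, with the upright black grip on its middle; 0.25 to 0.5 kg. Origin at its centre across and along the rail, 33 mm above the desk; axes as the sled's
- grip (a point): middle of the carriage's black grip, 82 mm above the desk. The grip is an upright block 30 mm across the rail x 22 mm along the rail, from 56 to 101 mm above the desk, centred on the carriage
- travel (a joint): carriage position along the rail in m, growing towards the drive housing: 0 just touching the plain-end buffer, 0.160 just touching the drive-end buffer; sled y of the carriage = travel - 0.080. Runs free at about 1 N and stays where left. One hidden tight spot, middle at travel 0.025 to 0.135; alike both ways: drag jumps to 6-8 N about 15 mm before its middle, peaks at 12 N 6 mm before, 6 N over the middle 10 mm, 3 N until 15 mm past
- buffer_drive (a joint): how far the spring-loaded black rubber buffer (12 mm thick plunger, axis 46 mm above the desk) at the drive-housing end is pressed in, in m: 0 free, 2.5 N per mm, solid at 9 mm
- buffer_plain (a joint): the same for the buffer at the plain end (sled -y)
- mouse: a loose white computer mouse, 62 x 105 x 32 mm; origin under its middle; to be left alone
- phone: a loose flat black phone, 75 x 155 x 9 mm; origin under its middle; to be left alone
- mug: a loose white mug, 76 mm across, 85 mm tall; origin under its middle; to be left alone
- gel_jar: a loose clear jar with white cap, 56 mm across, 65 mm tall; origin under its middle; to be left alone
- tape_roll: a loose roll of paper tape lying flat, 72 mm across, 24 mm tall; origin under its middle; to be left alone
- tally_block: a loose paper pad, 90 x 60 x 18 mm; origin under its middle; to be left alone

How it is judged:
By the outcome, as a careful person would: the job done as asked, in the order asked, and still so for the second after the job is handed in, with the robot touching nothing.
It also fails if it takes over 58 s, if anything falls off the work surface, if the arm or the gripper's body presses on something with over 40 N, if the wrist force passes 120 N, or if a joint passes its speed limit or range.

## Working session

There is one attempt and no reset: what is moved stays moved. The work goes in short steps, Python scripts to look and compute and a shell command to move; the robot and the scene stay as the last step left them, time stands still between calls to the robot, and variables do not carry over. Pictures are saved under pics/ and viewed, about 8 in all and at most 12, crops included, and the job is handed in when it is done.

```bash
mkdir -p pics; python3 - <<'E'
from cell import *
import cv2,numpy as np
s=observe();print(s)
for n in("scene","top"):
    c=capture(n);cv2.imwrite(f"pics/{n}0.png",c["frame"][:,:,::-1]);print(n,c["camera_matrix"],c["T"])
    np.savez(n+"0.npz",**c)
E
```

```text
{'clock': 0.0, 'joint_pos': array([-8.62414872e-01,  3.85563603e-01,  6.62991677e-03, -5.03861822e-04,
       -1.19399297e+00, -2.58605562e-01]), 'joint_velocities': array([-0.00105596, -0.00063069, -0.00197728,  0.00094766,  0.00134276,
        0.00185176]), 'joint_torque': array([-6.39956779e-04, -3.92288160e+01,  1.88399255e+01,  4.18644816e+00,
       -4.77727008e-03, -1.66241762e-05]), 'tcp_pos': array([ 271.52268402, -562.35441467,  255.21814619]), 'ee_rot': array([-0.59820293,  0.37558439,  0.59954271,  0.37634846]), 'force': array([ 0.27352414,  0.29861011, -0.18836421]), 'wrist_torque': array([-0.00563355,  0.02997996, -0.00016953]), 'width': 0.9969478410253932}
scene [[569.26277222   0.         313.86259698]
 [  0.         569.26277222 238.060027  ]
 [  0.           0.           1.        ]] [[ 6.53175113e-01  4.63878643e-01 -5.98480473e-01  1.29566652e+03]
 [ 7.57200200e-01 -4.03465349e-01  5.13676522e-01 -7.29691584e+02]
 [-3.18256488e-03 -7.88690254e-01 -6.14782527e-01  8.34142575e+02]
 [ 0.00000000e+00  0.00000000e+00  0.00000000e+00  1.00000000e+00]]
top [[463.59897762   0.         319.65878872]
 [  0.         463.59897762 236.12450168]
 [  0.           0.           1.        ]] [[-2.61894270e-03 -9.96523137e-01  8.32753237e-02  4.85255682e+02]
 [-9.99933804e-01  3.54270082e-03  1.09469884e-02 -8.20843643e+01]
 [-1.12039467e-02 -8.32411417e-02 -9.96466449e-01  1.01234258e+03]
 [ 0.00000000e+00  0.00000000e+00  0.00000000e+00  1.00000000e+00]]
```

View pics/top0.png

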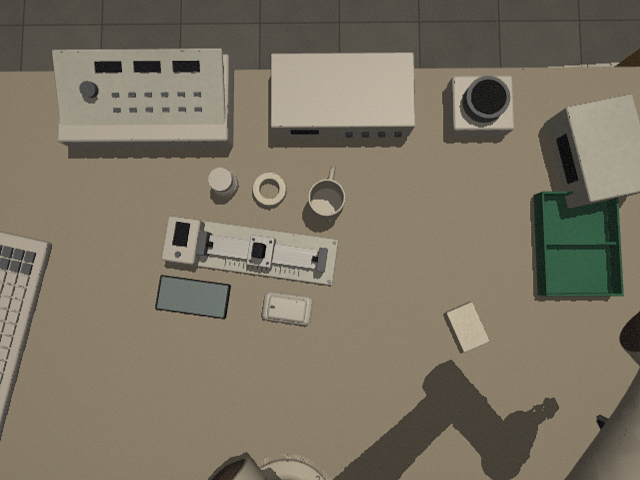

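View pics/scene0.png

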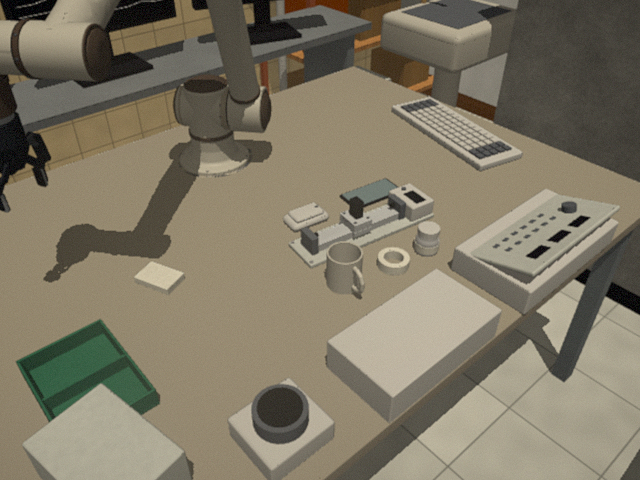

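Top view: the sled runs from the drive housing at about (182,241) to the plain end at (335,262). The grip is at about (259,250) and the posts are at about (204,243) and (320,260). Next I'll zoom in and measure.

```bash
cat > h.py <<'E'
import numpy as np,cv2
def ray(c,uv,z):
    T=c["T"];d=T[:3,:3]@np.linalg.inv(c["camera_matrix"])@np.array([*uv,1.]);o=T[:3,3]
    return o+d*(z-o[2])/d[2]
def proj(c,p):
    T=c["T"];q=c["camera_matrix"]@(T[:3,:3].T@(np.asarray(p,float)-T[:3,3]));return q[:2]/q[2]
E
python3 - <<'E'
from h import *
c=dict(np.load("top0.npz"));f=c["frame"]
g=f.max(2)
r=f[205:295,155:345];cv2.imwrite("pics/crop1.png",cv2.resize(r[:,:,::-1],None,fx=4.2,fy=4.2,interpolation=cv2.INTER_CUBIC))
# grip black blob
m=np.zeros_like(g);m[235:270,240:280]=(g[235:270,240:280]<45)
n,l,st,ce=cv2.connectedComponentsWithStats(m.astype(np.uint8));print(st[1:],ce[1:])
E
```

```text
[[252 243  14  15 175]] [[258.49714286 250.17142857]]
```

View pics/crop1.png

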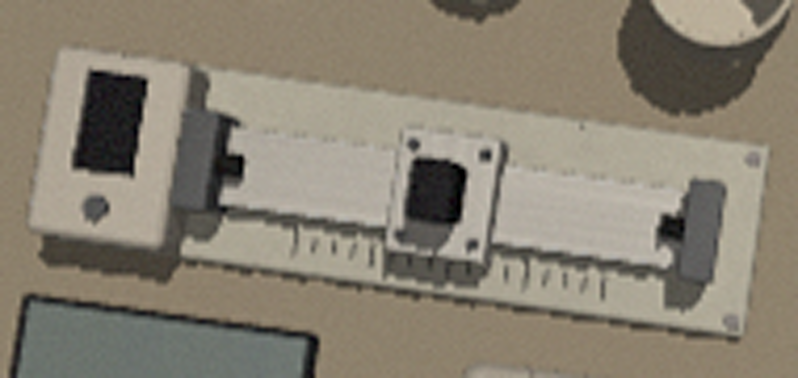

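```bash
python3 - <<'E'
from h import *
c=dict(np.load("top0.npz"))
q=lambda u,v,z:ray(c,(155+u/4.2,205+v/4.2),z)
P=q(703,231,58);D=q(203,160,58);C=q(447,196,56);G=q(436,191,101)
a,b=q(768,147,12),q(742,338,12)
h=[q(62,50,54),q(192,68,54),q(165,250,54),q(32,230,54)]
print("P",P,"D",D,np.linalg.norm(P-D));print("C",C,"G",G);print(a,b,np.linalg.norm(a-b))
m=(a+b)/2; H=sum(h)/4;print("hous",H,"plateend",m)
for A,B in((P,D),(m,H)):
  d=(B-A)[:2];print("yaw of sled y",np.degrees(np.arctan2(d[1],d[0])))
d=(H-m)[:2];u=d/np.linalg.norm(d);n=np.array([u[1],-u[0]])
O=((P+D)/2)[:2];
for x in(C,G,m,H,P,D):print("sled xy",(x[:2]-O)@n,(x[:2]-O)@u)
from scipy.spatial.transform import Rotation as R
from cell import *
s=observe();M=R.from_quat(s["ee_rot"]).as_matrix();print(M)
print("z-axis yaw",np.degrees(np.arctan2(M[1,2],M[0,2])))
print("rel G tool:",M.T@(np.array([G[0],G[1],82])-s["tcp_pos"]),s["tcp_pos"])
E
```

```text
P [515.71117519 -77.07051873  58.        ] D [551.39312629 169.13932427  58.        ] 248.78200985177074
C [533.36351861  48.89309869  56.        ] G [533.46386304  47.91711064 101.        ]
[ 560.30326809 -110.43735307   12.        ] [462.49989604 -96.58349989  12.        ] 98.77969848441829
hous [557.20839866 215.11000464  54.        ] plateend [ 511.40158206 -103.51042648   12.        ]
yaw of sled y 81.75382388138956
yaw of sled y 81.81886636247013
sled xy -0.5935134863887122 2.8027604598745013
sled xy -0.35530420756153264 1.8509842102604055
sled xy -0.644465802350246 -151.1750254220652
sled xy -0.6444658023502472 170.72129884123484
sled xy -0.14120931620970034 -124.39092477508417
sled xy 0.14120931620981403 124.39092477508419
[[-9.82880002e-04 -9.00586025e-01 -4.34676714e-01]
 [ 1.70441940e-03 -4.34677802e-01  9.00584423e-01]
 [-9.99998064e-01  1.44294994e-04  1.96221241e-03]]
z-axis yaw 115.76477773686939
rel G tool: [ 174.10131447 -501.19967207  435.4723703 ] [ 271.5512626  -562.41963619  255.3188088 ]
```

```bash
python3 -m pendant '[[[0,0,0,6.8],[0,0,0,6.8],[0,0,0,6.8],[0,0,0,6.8],[0,0,0,6.8]]]' 0.0854 20
for i in 1 2 3; do python3 -m pendant '[[[0,-0.0107,0.04,0],[0,-0.0107,0.04,0],[0,-0.0107,0.04,0],[0,-0.0107,0.04,0],[0,-0.0107,0.04,0]]]'; done
cat > w.py <<'E'
from h import *
from cell import *
from scipy.spatial.transform import Rotation as R
s=observe();M=R.from_quat(s["ee_rot"]).as_matrix()
print(s["clock"],s["tcp_pos"],"yaw",np.degrees(np.arctan2(M[1,2],M[0,2])),"tilt",M[2],s["force"],s["width"])
G=np.array([533.46,47.92,82-(-6)])
print("to TCP over grip, tool mm:",M.T@(G-s["tcp_pos"]))
E
python3 w.py
```

```text
clock: 0.52
tcp_pos: [271.6, -562.5, 255.7]
ee_rot: [-0.461, 0.536, 0.462, 0.536]
force: [0.2, 0.7, 0.6]
width: 1.003
clock: 0.93
tcp_pos: [353.3, -370.7, 255.8]
ee_rot: [-0.462, 0.535, 0.463, 0.535]
force: [1.0, 0.1, 0.2]
width: 1.001
clock: 1.35
tcp_pos: [434.9, -180.2, 256.2]
ee_rot: [-0.463, 0.535, 0.463, 0.535]
force: [0.5, -0.3, -0.4]
width: 0.997
clock: 1.77
tcp_pos: [516.5, 10.1, 256.2]
ee_rot: [-0.463, 0.535, 0.463, 0.534]
force: [1.2, -0.3, 0.2]
width: 1.002
1.7667 [516.53527081  10.13555593 256.19766826] yaw 81.79459653306785 tilt [-9.99999944e-01  3.35451761e-04 -2.13457875e-05] [ 1.17939316 -0.27884382  0.21145574] 1.0022552891014083
to TCP over grip, tool mm: [168.19299859 -11.41520632  39.81676242]
```

```bash
python3 -m pendant '[[[0.01,-0.0023,0.008,0],[0.01,-0.0023,0.008,0],[0.01,-0.0023,0.008,0],[0.01,-0.0023,0.008,0],[0.01,-0.0022,0.0078,0]]]' >/dev/null
python3 -m pendant '[[[0.01,0,0,0],[0.01,0,0,0],[0,0,0,0],[0,0,0,0],[0,0,0,0]]]' >/dev/null
python3 w.py; python3 - <<'E'
from h import *
from cell import *
for n in("wrist",):
    c=capture(n);cv2.imwrite(f"pics/{n}1.png",c["frame"][:,:,::-1]);np.savez(n+"1.npz",**c)
    print(c["T"],proj(c,(533.46,47.92,101)))
E
```

```text
2.6 [533.65653591  45.37856709 186.7145428 ] yaw 81.74233178949183 tilt [-9.99999742e-01 -7.15346140e-04  5.91490090e-05] [ 0.53841059 -0.84728495 -0.40183927] 0.9990941921058598
to TCP over grip, tool mm: [98.71426422  0.63012677  2.48101742]
[[ 1.44173605e-01  9.55517582e-01  2.57293843e-01  4.69336040e+02]
 [ 9.89552368e-01 -1.39289967e-01 -3.72077304e-02  5.54290798e+01]
 [ 2.85810258e-04  2.59970104e-01 -9.65616623e-01  3.04415857e+02]
 [ 0.00000000e+00  0.00000000e+00  0.00000000e+00  1.00000000e+00]] [328.71286352 259.58099211]
```

View pics/wrist1.png

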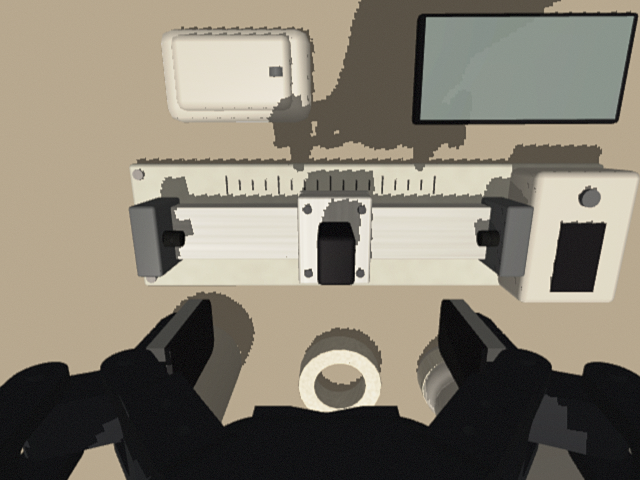

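Wrist view: the grip's top face is around (336,262), the carriage is at (335,240) and the phone and mouse are clear of it. The grip sits a few mm from where I predicted, so I'll refine it.

```bash
python3 - <<'E'
from h import *
c=dict(np.load("wrist1.npz"));f=c["frame"];print(c["camera_matrix"][:2,2],c["camera_matrix"][0,0])
g=f.max(2);m=np.zeros_like(g);m[215:295,305:365]=g[215:295,305:365]<50
n,l,st,ce=cv2.connectedComponentsWithStats(m);k=1+st[1:,4].argmax();print(st[k],ce[k])
for r in(245,255,265,275,282):
    x=np.where(l[r]==k)[0];print(r,x.min(),x.max())
    print(ray(c,(x.min(),r),101),ray(c,(x.max()+1,r),101))
u=np.array([.1435,.9897])
P=ray(c,(145,206+0),58);
for n,p in(("P",((130+158)/2,(205+277)/2,58)),("D",((500+530)/2,(205+275)/2,58)),("C",((299+371)/2,(198+284)/2,56))):
    q=ray(c,p[:2],p[2]);print(n,q,q[:2]@u)
E
```

```text
[325.61398435 242.93191717] 376.19540161984304
[ 318  222   37   63 2215] [335.63882619 253.35665914]
245 318 354
[524.10990397  43.19251486 101.        ] [527.10312744  63.72553605 101.        ]
255 318 353
[529.90252547  42.31740492 101.        ] [532.83603853  62.43966213 101.        ]
265 318 353
[535.77938754  41.42956848 101.        ] [538.734401    61.69812071 101.        ]
275 318 353
[541.74234128  40.5287259  101.        ] [544.71917262  60.94571594 101.        ]
282 319 352
[546.0517687   40.46028847 101.        ] [548.87782653  59.84236324 101.        ]
P [515.90989864 -75.59332194  58.        ] -0.7816402673968458
D [551.45628156 173.10847784  58.        ] 250.45943692002052
C [535.10039026  52.39673103  56.        ] 128.64395070209906
```

```bash
python3 -c "
import cell;print([ (k,getattr(cell,k)) for k in dir(cell) if 'tip' in k.lower()], [k for k in dir(cell) if k[0]!='_'])"
python3 -m pendant '[[[0.01,0,0.0025,0],[0.01,-0.0004,0.0025,0],[0.01,0,0,0],[0.01,0,0,0],[0.01,0,0,0]]]' >/dev/null
python3 -m pendant '[[[0.01,0,0,0],[0.01,0,0,0],[0.01,0,0,0],[0.006,0,0,0],[0.006,0,0,0]]]'
python3 -m pendant '[[[0,0,0,0],[0,0,0,0],[0,0,0,0],[0,0,0,0],[0,0,0,0]]]' 0.04
python3 -m pendant '[[[0,0,0,0],[0,0,0,0],[0,0,0,0],[0,0,0,0],[0,0,0,0]]]'
python3 w.py; python3 - <<'E'
from h import *
from cell import *
c=capture("wrist");cv2.imwrite(f"pics/w2.png",c["frame"][:,:,::-1])
E
```

```text
[('tip_reach', 25.0)] ['IKError', 'capture', 'observe', 'sign_off', 'tip_reach']
clock: 3.48
tcp_pos: [534.5, 50.6, 93.4]
ee_rot: [-0.463, 0.535, 0.463, 0.534]
force: [0.5, 0.5, -0.5]
width: 0.999
clock: 3.9
tcp_pos: [534.9, 50.8, 94.8]
ee_rot: [-0.463, 0.534, 0.463, 0.535]
force: [0.7, 0.3, 0.2]
width: 0.467
clock: 4.32
tcp_pos: [534.6, 50.7, 94.3]
ee_rot: [-0.463, 0.535, 0.463, 0.535]
force: [0.2, -0.5, 0.6]
width: 0.466
4.3167 [534.57971201  50.70164944  94.34289691] yaw 81.7722006314861 tilt [-9.99999997e-01 -6.40153170e-05  4.07498458e-05] [ 0.17771931 -0.45113919  0.57041157] 0.46598868273587213
to TCP over grip, tool mm: [ 6.34273272  0.71051327 -2.91351718]
```

View pics/w2.png

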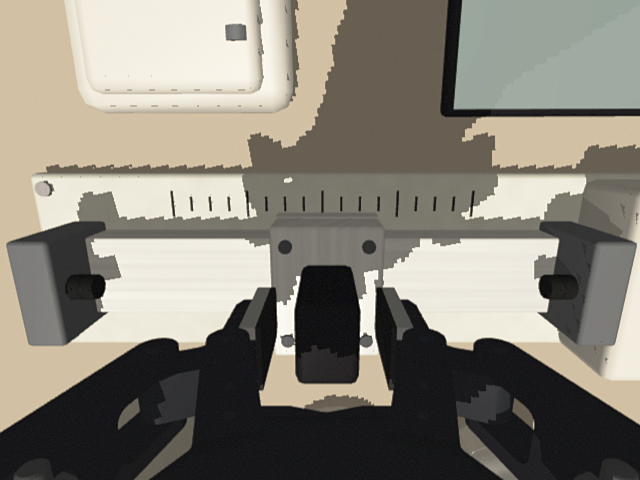

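The fingers straddle the grip and are centred on it: pads at x≈275 and 378, grip at 327. Now I'll close.

```bash
cat > f.py <<'E'
from h import *
from cell import *
u=np.array([.1435,.9897])
s=observe();t=s["tcp_pos"];F=s["force"]
print("t%.2f along %.1f across %.1f z %.1f | F along %.2f across %.2f z %.2f w %.3f"%(s["clock"],(t[:2]-[534.6,50.7])@u,(t[:2]-[534.6,50.7])@[u[1],-u[0]],t[2],F[:2]@u,F[:2]@[u[1],-u[0]],F[2],s["width"]))
E
python3 -m pendant '[[[0.003,0,0,0],[0,0,0,0],[0,0,0,0],[0,0,0,0],[0,0,0,0]]]' 0.015 40 >/dev/null
python3 f.py
python3 -m pendant '[[[0,0,0,0],[0,0,0,0],[0,0,0,0],[0,0,0,0],[0,0,0,0]]]'>/dev/null
python3 f.py
for i in 1 2 3; do python3 -m pendant '[[[0,0,0.001,0],[0,0,0.001,0],[0,0,0.001,0],[0,0,0.001,0],[0,0,0.001,0]]]'>/dev/null
python3 f.py;done
```

```text
t4.78 along -0.1 across -0.2 z 90.9 | F along 0.09 across 1.10 z -4.16 w 0.251
t5.20 along -0.0 across -0.1 z 91.0 | F along 1.00 across 2.58 z -5.45 w 0.254
t5.62 along 4.9 across -0.2 z 91.0 | F along -1.41 across 3.49 z -9.28 w 0.253
t6.03 along 8.8 across -0.2 z 91.0 | F along -6.75 across 5.06 z -8.21 w 0.250
t6.45 along 13.2 across -0.2 z 91.0 | F along -7.68 across 4.73 z -9.18 w 0.250
```

```bash
for i in 1 2 3 4 5 6; do python3 -m pendant '[[[0,0,0.0008,0],[0,0,0.0008,0],[0,0,0.0008,0],[0,0,0.0008,0],[0,0,0.0008,0]]]'>/dev/null
python3 f.py;done
```

```text
t6.87 along 17.7 across -0.2 z 91.0 | F along -6.17 across 4.73 z -9.17 w 0.253
t7.28 along 21.7 across -0.2 z 91.0 | F along -6.82 across 5.08 z -9.48 w 0.249
t7.70 along 26.3 across -0.2 z 91.0 | F along -4.08 across 3.60 z -8.34 w 0.254
t8.12 along 31.0 across -0.2 z 91.0 | F along -2.53 across 4.60 z -11.10 w 0.255
t8.53 along 35.3 across -0.2 z 91.0 | F along -1.18 across 4.59 z -13.16 w 0.255
t8.95 along 39.0 across -0.2 z 91.0 | F along -1.24 across 4.06 z -15.63 w 0.248
```

The tight spot shows clearly, with its middle at about +20 in my along-rail numbers. The vertical load is creeping up, so I'll relieve it slightly as I go on.

```bash
python3 -m pendant '[[[0.0005,0,0.001,0],[0.0005,0,0.001,0],[0,0,0.001,0],[0,0,0.001,0],[0,0,0.001,0]]]'>/dev/null
python3 f.py; for i in 1 2 3 4; do python3 -m pendant '[[[0,0,0.001,0],[0,0,0.001,0],[0,0,0.001,0],[0,0,0.001,0],[0,0,0.001,0]]]'>/dev/null
python3 f.py;done
```

```text
t9.37 along 44.1 across -0.2 z 91.0 | F along -1.63 across -0.44 z -5.59 w 0.251
t9.78 along 49.1 across -0.1 z 90.9 | F along -1.33 across -2.26 z 0.55 w 0.251
t10.20 along 54.1 across -0.1 z 90.9 | F along -1.25 across -5.21 z 6.14 w 0.251
t10.62 along 59.2 across -0.1 z 90.9 | F along -1.17 across -4.30 z 6.17 w 0.249
t11.03 along 64.2 across -0.1 z 90.9 | F along -0.31 across -4.46 z 5.44 w 0.251
```

```bash
for i in 1 2 3 4; do python3 -m pendant '[[[0,0,0.0005,0],[0,0,0.0005,0],[0,0,0.0005,0],[0,0,0.0005,0],[0,0,0.0005,0]]]'>/dev/null
python3 f.py;done
```

```text
t11.45 along 66.7 across -0.1 z 90.9 | F along -0.59 across -4.84 z 4.78 w 0.253
t11.87 along 69.1 across -0.1 z 90.9 | F along -0.28 across -4.61 z 6.12 w 0.253
t12.28 along 71.6 across -0.1 z 90.9 | F along -0.63 across -4.93 z 5.81 w 0.252
t12.70 along 74.2 across -0.1 z 90.9 | F along -1.31 across -5.12 z 6.05 w 0.252
```

```bash
python3 -m pendant '[[[0,0,0.0004,0],[0,0,0.0004,0],[0,0,0.0004,0],[0,0,0.0004,0],[0,0,0.0004,0]]]'>/dev/null
python3 f.py; python3 -c "
from h import *
from cell import *
c=capture('wrist');cv2.imwrite('pics/w3.png',c['frame'][:,:,::-1])"
```

```text
t13.12 along 76.2 across -0.1 z 90.9 | F along -0.63 across -4.82 z 5.23 w 0.250
```

View pics/w3.png

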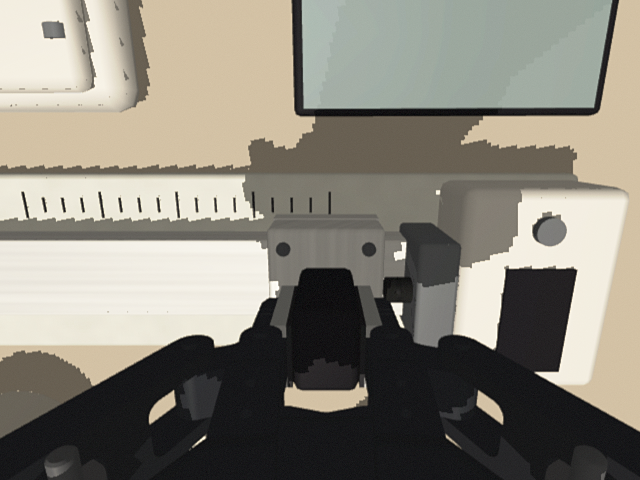

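The carriage edge (x≈383) is right at the plunger face (x≈385), so contact is imminent.

```bash
for i in 1 2; do python3 -m pendant '[[[0,0,0.0002,0],[0,0,0.0002,0],[0,0,0.0002,0],[0,0,0.0002,0],[0,0,0.0002,0]]]'>/dev/null
python3 f.py;done
```

```text
t13.58 along 77.1 across -0.1 z 90.9 | F along -1.05 across -4.35 z 5.56 w 0.251
t14.00 along 78.2 across -0.1 z 90.9 | F along -1.57 across -5.31 z 5.22 w 0.251
```

```bash
for i in 1 2; do python3 -m pendant '[[[0,0,0.0002,0],[0,0,0.0002,0],[0,0,0.0002,0],[0,0,0.0002,0],[0,0,0.0002,0]]]'>/dev/null
python3 f.py;done
```

```text
t14.42 along 78.9 across -0.1 z 90.9 | F along -2.84 across -3.32 z 5.79 w 0.252
t14.83 along 79.5 across -0.1 z 90.9 | F along -4.41 across -4.16 z 6.13 w 0.251
```

Buffer contact began at about +78.1 and I pressed it in about 1.4 mm. That makes travel = along + 81.9 mm. Now I head back, sampling finely through the spot.

```bash
for i in 1 2 3 4 5; do python3 -m pendant '[[[0,0,-0.0016,0],[0,0,-0.0016,0],[0,0,-0.0016,0],[0,0,-0.0016,0],[0,0,-0.0016,0]]]'>/dev/null
python3 f.py;done
for i in 1 2 3 4 5 6; do python3 -m pendant '[[[0,0,-0.0005,0],[0,0,-0.0005,0],[0,0,-0.0005,0],[0,0,-0.0005,0],[0,0,-0.0005,0]]]'>/dev/null
python3 f.py;done
```

```text
t15.25 along 72.5 across -0.1 z 90.9 | F along 0.97 across -5.07 z 4.87 w 0.249
t15.67 along 64.5 across -0.1 z 90.9 | F along -0.16 across -5.52 z 4.62 w 0.250
t16.08 along 56.5 across -0.1 z 90.9 | F along 0.75 across -5.87 z 5.92 w 0.251
t16.50 along 48.5 across -0.1 z 90.9 | F along 1.20 across -5.60 z 5.59 w 0.247
t16.92 along 40.5 across -0.1 z 90.9 | F along 0.77 across -5.72 z 4.92 w 0.253
t17.33 along 38.0 across -0.1 z 90.9 | F along 1.13 across -5.37 z 5.51 w 0.251
t17.75 along 35.5 across -0.1 z 90.9 | F along 2.00 across -4.82 z 4.89 w 0.249
t18.17 along 33.1 across -0.1 z 90.9 | F along 0.89 across -6.14 z 5.37 w 0.252
t18.58 along 31.5 across -0.1 z 90.9 | F along 5.73 across -6.54 z 4.60 w 0.249
t19.00 along 29.4 across -0.1 z 90.9 | F along 7.30 across -7.65 z 5.27 w 0.249
t19.42 along 27.2 across -0.0 z 90.9 | F along 7.81 across -7.70 z 5.20 w 0.253
```

```bash
for i in 1 2 3 4 5 6 7 8 9 10 11; do python3 -m pendant '[[[0,0,-0.0004,0],[0,0,-0.0004,0],[0,0,-0.0004,0],[0,0,-0.0004,0],[0,0,-0.0004,0]]]'>/dev/null
python3 f.py;done
```

```text
t19.83 along 25.4 across -0.0 z 90.9 | F along 9.44 across -8.11 z 5.59 w 0.250
t20.25 along 22.9 across -0.1 z 90.9 | F along 6.25 across -7.26 z 5.72 w 0.253
t20.67 along 20.8 across -0.1 z 90.9 | F along 5.71 across -7.06 z 5.94 w 0.253
t21.08 along 18.8 across -0.0 z 90.9 | F along 6.40 across -7.75 z 3.82 w 0.251
t21.50 along 16.8 across -0.0 z 90.9 | F along 6.17 across -6.65 z 5.88 w 0.248
t21.92 along 14.7 across -0.1 z 90.9 | F along 4.47 across -7.79 z 5.65 w 0.253
t22.33 along 12.1 across -0.1 z 90.9 | F along 2.70 across -6.20 z 5.14 w 0.252
t22.75 along 9.9 across -0.1 z 90.9 | F along 2.11 across -6.77 z 6.27 w 0.248
t23.17 along 7.8 across -0.1 z 90.9 | F along 2.11 across -6.29 z 5.42 w 0.253
t23.58 along 5.7 across -0.1 z 90.9 | F along 2.47 across -5.22 z 6.64 w 0.253
t24.00 along 3.4 across -0.0 z 90.9 | F along 1.32 across -5.43 z 5.63 w 0.250
```

Both passes give the spot's middle at along ≈ +19.0, which is travel ≈ 0.101. On to the plain end.

```bash
for i in 1 2 3 4 5 6 7 8 9; do python3 -m pendant '[[[0,0,-0.0016,0],[0,0,-0.0016,0],[0,0,-0.0016,0],[0,0,-0.0016,0],[0,0,-0.0016,0]]]'>/dev/null
python3 f.py;done
for i in 1 2 3 4; do python3 -m pendant '[[[0,0,-0.0005,0],[0,0,-0.0005,0],[0,0,-0.0005,0],[0,0,-0.0005,0],[0,0,-0.0005,0]]]'>/dev/null
python3 f.py;done
```

```text
t24.42 along -4.7 across -0.1 z 90.9 | F along 1.24 across -5.65 z 6.19 w 0.249
t24.83 along -12.7 across -0.1 z 90.9 | F along 0.58 across -6.28 z 6.55 w 0.256
t25.25 along -20.7 across -0.1 z 90.9 | F along 0.86 across -5.04 z 6.37 w 0.252
t25.67 along -28.7 across -0.1 z 90.9 | F along 0.91 across -5.46 z 5.59 w 0.249
t26.08 along -36.8 across -0.1 z 90.9 | F along 1.46 across -5.78 z 6.61 w 0.253
t26.50 along -44.8 across -0.1 z 90.9 | F along 1.37 across -3.81 z 5.56 w 0.249
t26.92 along -52.8 across -0.1 z 90.9 | F along 0.62 across -5.31 z 5.65 w 0.254
t27.33 along -60.8 across -0.1 z 90.9 | F along 1.04 across -5.06 z 5.71 w 0.257
t27.75 along -68.9 across -0.1 z 90.9 | F along 0.93 across -4.73 z 6.19 w 0.253
t28.17 along -71.3 across -0.1 z 90.9 | F along 1.38 across -5.27 z 6.03 w 0.255
t28.58 along -73.8 across -0.1 z 90.9 | F along 1.04 across -4.59 z 6.10 w 0.250
t29.00 along -76.3 across -0.1 z 90.9 | F along 0.89 across -5.26 z 5.56 w 0.254
t29.42 along -78.9 across -0.1 z 90.9 | F along 0.49 across -5.25 z 6.03 w 0.253
```

```bash
for i in 1 2 3 4; do python3 -m pendant '[[[0,0,-0.0002,0],[0,0,-0.0002,0],[0,0,-0.0002,0],[0,0,-0.0002,0],[0,0,-0.0002,0]]]'>/dev/null
python3 f.py;done
```

```text
t29.83 along -79.8 across -0.1 z 90.9 | F along -0.02 across -5.26 z 5.93 w 0.250
t30.25 along -80.8 across -0.1 z 90.9 | F along 1.22 across -4.77 z 5.54 w 0.252
t30.67 along -81.8 across -0.1 z 90.9 | F along 0.53 across -5.10 z 5.82 w 0.252
t31.08 along -82.7 across -0.1 z 90.9 | F along 2.05 across -5.10 z 6.67 w 0.256
```

```bash
python3 -m pendant '[[[0,0,-0.0002,0],[0,0,-0.0002,0],[0,0,-0.0002,0],[0,0,-0.0002,0],[0,0,-0.0001,0]]]'>/dev/null
python3 f.py
```

```text
t31.50 along -83.3 across -0.1 z 90.9 | F along 2.77 across -4.98 z 6.29 w 0.250
```

```bash
python3 -m pendant '[[[0,0,-0.0002,0],[0,0,-0.0002,0],[0,0,-0.0002,0],[0,0,0,0],[0,0,0,0]]]'>/dev/null
python3 f.py
for i in 1 2 3 4 5 6 7 8 9 10; do python3 -m pendant '[[[0,0,0.0016,0],[0,0,0.0016,0],[0,0,0.0016,0],[0,0,0.0016,0],[0,0,0.0016,0]]]'>/dev/null
done; python3 f.py
```

```text
t31.92 along -83.7 across -0.1 z 90.9 | F along 4.82 across -5.72 z 6.67 w 0.252
t36.08 along -4.5 across -0.1 z 90.9 | F along -1.29 across -4.20 z 5.31 w 0.251
```

```bash
python3 -m pendant '[[[0,0,0.0014,0],[0,0,0.0014,0],[0,0,0.0014,0],[0,0,0.0014,0],[0,0,0.0014,0]]]'>/dev/null; python3 f.py
for i in 1 2 3 4 5 6 7 8; do python3 -m pendant '[[[0,0,0.0004,0],[0,0,0.0004,0],[0,0,0.0004,0],[0,0,0.0004,0],[0,0,0.0004,0]]]'>/dev/null
python3 f.py;done
```

```text
t36.50 along 2.5 across -0.1 z 90.9 | F along -1.12 across -4.99 z 5.10 w 0.249
t36.92 along 4.5 across -0.1 z 90.9 | F along -0.57 across -4.83 z 5.47 w 0.249
t37.33 along 5.9 across -0.1 z 90.9 | F along -3.80 across -3.85 z 5.92 w 0.248
t37.75 along 7.3 across -0.1 z 90.9 | F along -5.92 across -2.94 z 5.78 w 0.247
t38.17 along 9.1 across -0.1 z 90.9 | F along -7.98 across -2.88 z 5.92 w 0.251
t38.58 along 10.8 across -0.1 z 90.9 | F along -8.19 across -2.78 z 6.23 w 0.252
t39.00 along 12.6 across -0.1 z 90.9 | F along -8.53 across -1.65 z 6.75 w 0.250
t39.42 along 15.0 across -0.1 z 90.9 | F along -5.48 across -2.40 z 6.11 w 0.251
t39.83 along 17.2 across -0.1 z 90.9 | F along -5.93 across -3.15 z 5.46 w 0.254
```

```bash
python3 -m pendant '[[[0,0,0.0004,0],[0,0,0.0005,0],[0,0,0.0004,0],[0,0,0.0004,0],[0,0,0,0]]]'>/dev/null;python3 f.py
python3 -m pendant '[[[0,0,-0.0006,0],[0,0,-0.0006,0],[0,0,0,0],[0,0,0,0],[0,0,0,0]]]'>/dev/null;python3 f.py
```

```text
t40.25 along 19.0 across -0.1 z 90.9 | F along -5.30 across -3.49 z 7.08 w 0.252
t40.67 along 18.8 across -0.1 z 90.9 | F along -1.17 across -4.48 z 6.40 w 0.252
```

```bash
python3 -m pendant '[[[0,0,0,0],[0,0,0,0],[0,0,0,0],[0,0,0,0],[0,0,0,0]]]' 0.045>/dev/null;python3 f.py
python3 -m pendant '[[[0,0,0,0],[-0.002,0,0,0],[-0.004,0,0,0],[-0.008,0,0,0],[-0.008,0,0,0]]]'>/dev/null;python3 f.py
for i in 1 2; do python3 -m pendant '[[[-0.01,0,0,0],[-0.01,0,0,0],[-0.01,0,0,0],[-0.01,0,0,0],[-0.01,0,0,0]]]'>/dev/null;done
python3 -m pendant '[[[0,0,0,0],[0,0,0,0],[0,0,0,0],[0,0,0,0],[0,0,0,0]]]'>/dev/null;python3 f.py
python3 - <<'E'
from h import *
from cell import *
c=capture("wrist");cv2.imwrite("pics/w4.png",c["frame"][:,:,::-1]);np.savez("w4.npz",**c)
c=capture("top");f=c["frame"];np.savez("t4.npz",**c)
cv2.imwrite("pics/t4.png",f[:,:,::-1])
E
```

```text
t41.08 along 19.2 across 0.3 z 90.3 | F along -0.21 across -0.20 z -0.38 w 0.527
t41.50 along 19.0 across 0.0 z 113.0 | F along 0.28 across -0.50 z -0.55 w 0.524
t42.75 along 18.8 across -0.4 z 211.6 | F along 0.36 across 0.68 z 0.27 w 0.526
```

View pics/w4.png

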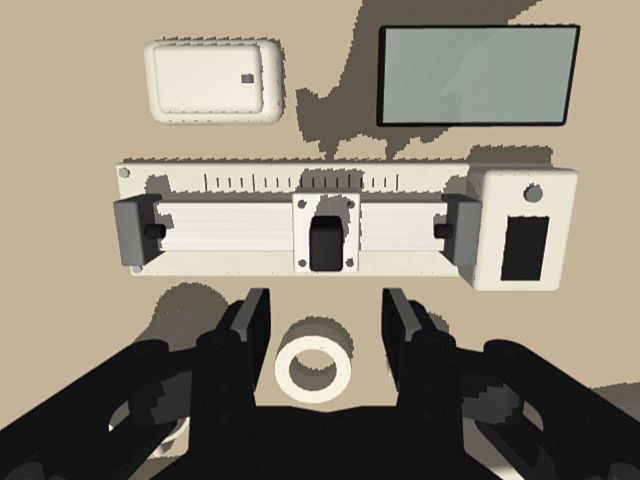

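View pics/t4.png

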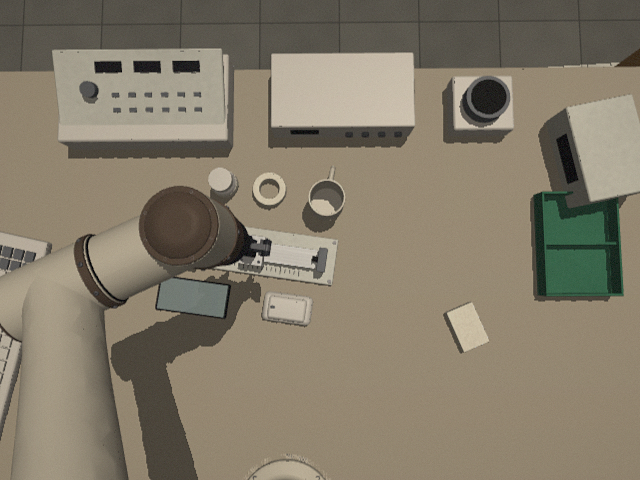

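The wrist view shows the carriage at x 293–359, with the gripper clear of it. In the top view, the mug, tape, jar, phone, mouse and pad are all where they were. One number check on the carriage, then I hand in.

```bash
python3 - <<'E'
from h import *
from cell import *
u=np.array([.1435,.9897]);c=dict(np.load("w4.npz"))
v=lambda x,y,z:ray(c,(x,y),z)[:2]@u
print("shift since start:",v(326,232.5,56)-128.64)
print("carriage sled y:",v(326,232.5,56)-(v((114+141)/2,231,58)+v((457+484)/2,231,58))/2)
a,b=(np.load(k)["frame"].astype(int) for k in("top0.npz","t4.npz"))
for n,(x,y,w,h) in dict(jar=(205,165,22,25),tape=(252,172,36,36),mug=(308,165,38,52),mouse=(262,292,50,34),pad=(444,302,46,52)).items():
    print(n,np.abs(a-b)[y:y+h,x:x+w].mean().round(2))
print(observe()["clock"]);sign_off()
E
```

```text
shift since start: 17.98212358709702
carriage sled y: 20.028267379552688
jar 9.72
tape 8.65
mug 7.6
mouse 9.27
pad 9.28
42.85
the job is handed in; nothing more can be done
```

I slid the carriage to the drive-end buffer and then to the plain-end buffer. I then brought it back onto the tight spot and let go, and handed the job in at 42.9 s.

- **Buffers:** both were touched lightly. Each was pressed in about 1.5 mm, with a peak of 4.4 N at the drive end and 4.8 N at the plain end.
- **Tight spot:** drag in both directions put its middle at travel about 0.101. The jump and peak positions agreed to about 1 mm.
- **Where it was left:** by the arm's measured position at release, the carriage stands at travel about 0.101.
- **Camera check:** the wrist camera gave an 18.0 mm shift from the start, against 18.9 mm expected. It also gave sled y 20.0 mm, against about 21 mm expected. Both are about 1 mm off, within the calibration.
- **Robot clear:** the gripper is open and well above the sled, reading no contact force.
- **Other items:** by eye, the mug, jar, tape, phone, mouse and pad look unmoved. My pixel comparison was inconclusive: all five items it covered (the phone was not included) showed a similar change, including the far-off pad, so it looks like image noise.

One reading was off. While sliding, the grip carried a vertical load of up to 16 N and a sideways load of up to 8 N from slight misalignment. I relieved the vertical load on the way, and both were gone after release.

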